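# Bring the locked slicer carriage back to its loading stop

## Task

The carriage of the food slicer was left locked part-way along its rail after the last slice. Press the red button on top of the carriage's grip and, keeping it held down all the way, push the carriage back along its rail, away from the blade and towards the robot's side, until it stands fully against its end stop; then let the button come up so that the carriage is locked there, ready for the next loaf. Do not touch the blade, and leave the loaf, jam jar, glass and knife where they are.

Things in the scene. Friction and masses are not known exactly. Their poses are not given: they have to be found in the camera images.
- slicer: White electric food slicer, fixed. Origin on the worktop under the blade's plane; z up. -x: along the rail to the operator's end (robot's side), the way the carriage goes to its stop; +y: through the blade to the motor. Base x -160 to 200, y -150 to 130 mm, deck 42 high; upright thickness plate at y 6 to 12, x -158 to -8, 173 high; motor tower x 42 to 188, y 40 to 125, 197 high.
- blade: Bare round steel blade, 180 mm across, 3 mm thick, upright in the slicer's xz plane. This frame is the same as the slicer's: the blade's centre lies at x = 90, y = 1, z = 135 mm in it. Not to be touched.
- carriage (a joint): Travel (m) of the food carriage along the slicer's -x: 0 far end, 0.160 against the end stop. Steel table 165 x 148 mm, 78 mm up, with a white back wall (top 129 mm up) at its operator's end and behind that a black grip 66 x 60 mm (top 131 mm up) bearing the button. 0.7 kg; slides at about 1.5 N unlocked. With the button up a pawl locks it at any 3 mm step, the end included, against some 30 N.
- button (a joint): Travel of the release button in m, straight down: 0 to 0.0005 is up (locked), 0.007 fully down. It springs back: about 5 N start it and 6 N hold it fully down. Its pawl engages a 3 mm rack and is clear of the teeth only from about 4.5 mm down; if the button comes up on the way, the carriage locks again.
- button_top (a point): Centre of the top of the red release button: flat, facing up, 44 mm (along the rail) x 36 mm; 141 mm above the worktop when up, 134 mm fully down. It rides on the carriage's grip, at y = -110 mm in the slicer's frame. The back wall's near face is 35 mm from here towards slicer +x and its top is 12 mm lower. Frame has the slicer's axes.
- jam_jar_mid (a point): Closed jar of dark jam with a brass lid, 72 mm across, 92 mm high, standing beside the slicer; point at its centre, half-way up. Leave it.
- tumbler_mid (a point): Empty glass tumbler, 74 mm across, 100 mm high, standing upright beside the slicer; point at its centre, half-way up. Leave it.
- loaf_mid (a point): Dark fruit loaf, 190 x 80 x 64 mm, lying on a wooden board; point at its centre. Leave it.
- knife_mid (a point): Table knife with an ivory-coloured handle, 230 mm long, 12 mm thick at the handle, lying on the wooden board; point at its middle, 6 mm above the board's 18 mm high top. Leave it.
There are look-alikes about, which are no part of the job. Of the things that look like the part that bears jam_jar_mid, the larger one is meant.

How it is judged:
By the outcome, as a careful person would: the job done as asked, in the order asked, and still so for the second after the job is handed in, with the robot touching nothing.
It also fails if it takes over 42 s, if anything falls off the work surface, if the arm or the gripper's body presses on something with over 40 N, if the wrist force passes 120 N, or if a joint passes its speed limit or range.

## Robot

A 6-joint arm with a two-finger parallel gripper is mounted at the origin on the work surface. World frame = base frame: x ahead of the robot, y to its left, z up, the work surface at z = 0. Lengths are in mm, angles in rad, forces in N, time in s.
With the tool pointing down it reaches from about 325 to 875 mm from the base axis. Payload 4.4 kg.
Tool frame: the origin (TCP) lies at the very end of the fingers, on their centre line; the grasp point (between the pads) lies 19 mm behind it; z points along the fingers, y is the line along which they close (so a half turn about z gives the same grasp; the last joint's range is limited). The gripper opens to 85 mm and grips with 20 to 120 N. Pads are 22 mm wide; open, the fingers measure 114 mm over their backs; the gripper's body (76 mm by 85 mm) begins 54 mm behind the grasp point. The pads swing forward as they close: fully open they stand 13 mm farther back than shut.
Start: joints at [-1.417, 0.207, 1.542, -0, 1.393, -0.15], TCP at [171.998, -548.675, 231.282] pointing down, gripper open.
Joint ranges: [-2.73, 2.73], [-0.86, 2.22], [0.23, 2.46], [-1.11, 4.25], [0.08, 2.63], [-2.82, 2.82]. Speed limits (rad/s): [2.79, 2.79, 3.14, 3.14, 3.14, 3.14].

## Interface

Orientations are given as a unit quaternion [x, y, z, w].
In Python, from bench import bot gives the robot as it stands. The module is installed in compiled form; this text tells all that it offers.
- The arm moves only by the shell command python3 -m handwheel 'ROWS'. ROWS is JSON, a list of rows, each a list of 3 entries, a list of its own where there are three numbers: the opening in per cent of the stroke, from 0 (shut) to 100 (fully open), then the shift along the tool's x, y, z in mm, then the turn about the tool's z in rad. In form: [[grip, [tx, ty, tz], twist], ...]. A call has 1 to 12 rows; each row is the pose to reach, as a shift and turn from the pose commanded when the call began, along the tool's axes at that moment; what a row does not reach only later rows make up. A row lasts 1/12 s, in which the tool goes at most 41.7 mm and 7.16 degrees, less where a joint would pass 70% of its speed; a pose out of reach is approached as far as the arm can. A call with a gripper value outside its range is refused whole. The fingers move at their own pace and stop on an object; the grip force is fixed at half the most. Time passes only in rows, so rows that repeat a pose let the fingers close. It gives the time, the measured TCP pose, the force, the opening and the grip force at its end, in the units of the state.
- bot.get_state(): the state, without advancing time (a new reading comes with each control period).
- bot.camera(name): name is "scene" or "top" or "wrist"; returns a dict with "pixels" (480x640x3 uint8, blue, green, red), "mtx" (3x3 intrinsics, pixels), "k1" (the pictures are not rectified: a ray, as slopes to the right and down, at radius r is drawn at 1 + k1 r^2 times it, then the intrinsics apply), "xyz" and "orientation" of the camera in the world; the wrist camera has in their place "tool_from_camera" (4x4, takes a point from camera to tool coordinates, whose origin is the TCP and whose axes are the flange's). Camera axes: x right, y up, looking along -z (the intrinsics and any distortion apply to the point x, -y, -z); pixel columns grow to the right and rows downward; lengths in mm; the calibration is good to about 2 mm. A picture is of the moment at which its call begins: read the wrist's pose just before it. There is no depth.
- bot.job_done(): hands the job in; it is judged then, once.
The state is a dict: "time_s": time; "joint_pos": joint angles; "joint_velocities": joint speeds; "effort": joint torques, N m; "tool_pos": TCP position; "tcp_rot": TCP orientation; "wrist_force": force on the tool from outside, world axes, zero at the start; "wrist_torque": the same for the moment, N m; "opening": finger opening in mm; "grasp_force": force on a finger pad.
Only numpy, scipy, OpenCV 4.12 (cv2) and the standard library are available. Lean on these libraries where they do the work, as an engineer would, in place of code of your own. Each camera call takes 0.05 s, during which the arm holds its last target. There are 200 camera calls.

## Working session

There is one attempt and no reset: what is moved stays moved. The work goes in short steps, Python scripts to look and compute and a shell command to move; the robot and the scene stay as the last step left them, time stands still between calls to the robot, and variables do not carry over. Pictures are saved under pics/ and viewed, at most 10 in all, crops included, and the job is handed in when it is done.

```bash
mkdir -p pics; cat > h.py <<'E'
import numpy as np, cv2
from scipy.spatial.transform import Rotation as R
from bench import bot
def cam(n):
    s=bot.get_state(); c=bot.camera(n)
    if n=="wrist":
        T=np.array(c["tool_from_camera"]); Rt=R.from_quat(s["tcp_rot"]).as_matrix()
        c["R"]=Rt@T[:3,:3]; c["p"]=Rt@T[:3,3]+np.array(s["tool_pos"])
    else:
        c["R"]=R.from_quat(c["orientation"]).as_matrix(); c["p"]=np.array(c["xyz"])
    return c
def save(c,f): 
    cv2.imwrite(f,c["pixels"]); np.savez(f+".npz",R=c["R"],p=c["p"],mtx=c["mtx"],k1=c["k1"])
def ray(c,u,v):
    x,y=cv2.undistortPoints(np.array([[[u,v]]],float),np.array(c["mtx"]),np.array([float(c["k1"]),0,0,0,0]))[0,0]
    d=c["R"]@np.array([x,-y,-1.]); return c["p"],d/np.linalg.norm(d)
def atz(c,u,v,z):
    p,d=ray(c,u,v); return p+d*(z-p[2])/d[2]
def tri(obs):
    A=0;b=0
    for c,u,v in obs:
        p,d=ray(c,u,v); M=np.eye(3)-np.outer(d,d); A=A+M; b=b+M@p
    x=np.linalg.solve(A,b); return x,[np.linalg.norm(np.cross(x-ray(*o)[0],ray(*o)[1])) for o in obs]
def load(f): return dict(np.load(f+".npz"))
E
python3 - <<'E'
from h import *
for n in ["scene","top","wrist"]:
    c=cam(n); save(c,f"pics/{n}0.png"); print(n,c["p"].round(),c["k1"])
print(bot.get_state())
E
```

```text
scene [1485. -292. 1102.] 0.017375446449867986
top [ 484. -134. 1303.] -0.11860423338029336
wrist [ 235. -528.  373.] 0.014262767263419336
{'time_s': 0.15, 'joint_pos': array([-1.41750718e+00,  2.07265829e-01,  1.54265120e+00,  8.10939100e-06,
        1.39349395e+00, -1.50520298e-01]), 'joint_velocities': array([-0.00068417, -0.00046081, -0.00656376, -0.0006423 , -0.00111271,
        0.00162389]), 'effort': array([ 4.02695468e-04, -3.83511651e+01, -2.92035949e+01, -2.47985618e-04,
        6.58959121e-03, -5.22086310e-06]), 'tool_pos': array([ 171.90397778, -548.07779704,  230.35684934]), 'tcp_rot': array([ 9.88484346e-01,  1.51320424e-01,  2.73180507e-06, -9.09167906e-04]), 'wrist_force': array([ 0.66499129,  0.14312794, -0.45975148]), 'wrist_torque': array([-0.04495595,  0.03994508,  0.02687314]), 'grasp_force': 0.0, 'opening': 85.31691787823338}
```

View pics/scene0.png

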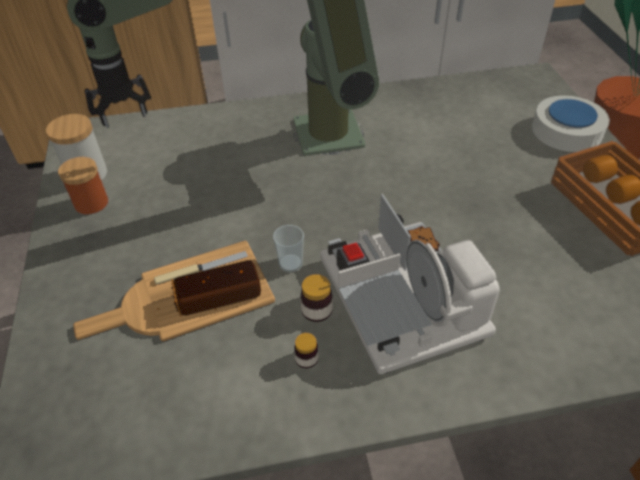

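View pics/top0.png

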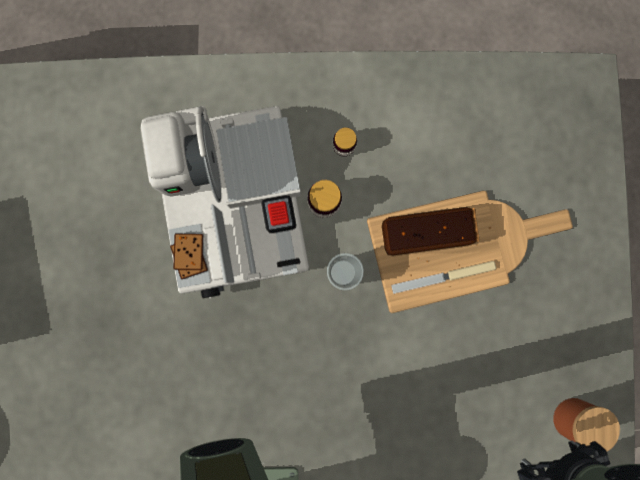

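The scene view shows the red button on the grip at about (351,253), with the carriage table at (385,305) and black blocks at (337,246) and (388,344). The top view shows the button at (278,214), a black block at (289,262), the large jar at (325,197), the small jar at (345,140), and the glass at (345,271). Candidates for the button: red pad, top (278,214); black block, top (289,262); green switch, top (172,189). I choose the red pad and check it in a crop.

```bash
python3 - <<'E'
from h import *
a=cv2.imread("pics/scene0.png")[220:310,310:430]; b=cv2.imread("pics/top0.png")[180:300,160:320]
a=cv2.resize(a,None,fx=6.6,fy=6.6,interpolation=2)[:590,:]
cv2.imwrite("pics/a.png",cv2.resize(cv2.imread("pics/scene0.png")[220:320,310:443],None,fx=6,fy=6,interpolation=cv2.INTER_CUBIC))
cv2.imwrite("pics/b.png",cv2.resize(b,None,fx=5,fy=5,interpolation=cv2.INTER_CUBIC))
O=[]
for n in ["scene0","top0"]:
    im=cv2.imread(f"pics/{n}.png").astype(int); m=((im[...,2]>130)&(im[...,1]<70)&(im[...,0]<70)).astype(np.uint8)
    k,l,st,ce=cv2.connectedComponentsWithStats(m)
    for i in range(1,k):
        if st[i,4]>40: print(n,st[i],ce[i])
E
```

```text
scene0 [617  78  13  17  60] [622.71666667  86.1       ]
scene0 [626  98  14  15  62] [633.51612903 105.08064516]
scene0 [344 243  19  16 200] [353.27 250.68]
top0 [268 201  20  25 380] [277.43421053 213.04736842]
```

View pics/a.png

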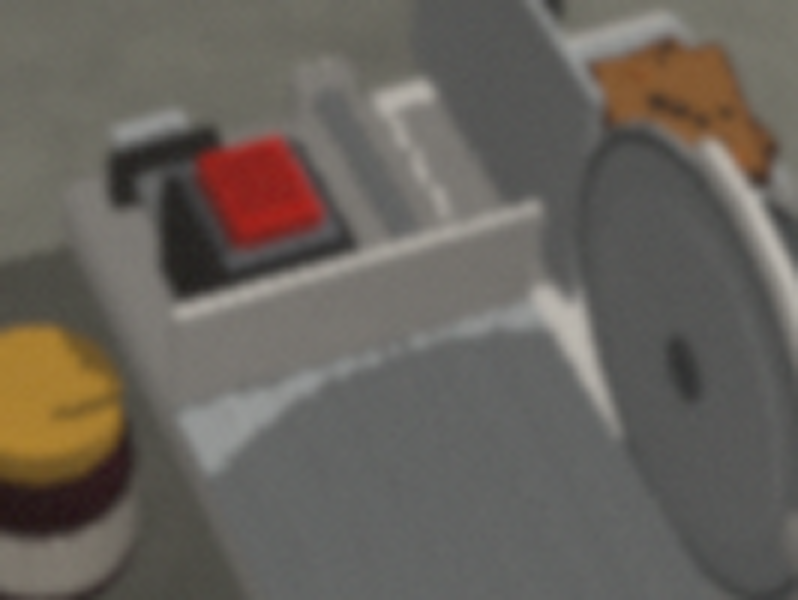

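View pics/b.png

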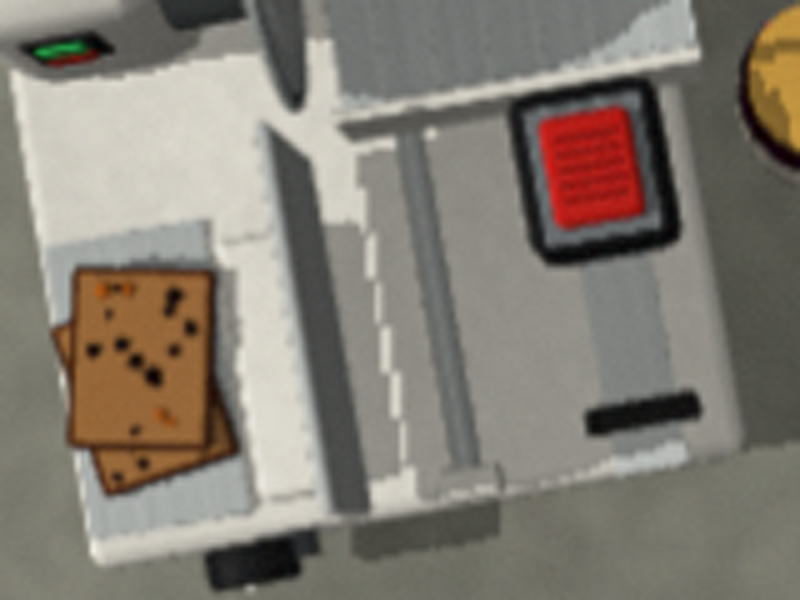

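The crops confirm it: a red button in a black grip behind the white back wall. In top-crop pixels it is at about (592,167), and the black end-stop bumper is at about (643,412), joined by the rail strip. The larger jar stands just beside it.

```bash
python3 - <<'E'
from h import *
s=load("pics/scene0.png"); t=load("pics/top0.png")
S=lambda u,v:(s,310+u/6,220+v/6); T=lambda u,v:(t,160+u/5,180+v/5)
# button corners: wall-side/jar, wall-side/plate, robot-side/plate, robot-side/jar
for a,b in [((243,236),(629,107)),((322,207),(539,122)),((281,138),(556,229)),((199,157),(645,214))]:
    x,r=tri([S(*a),T(*b)]); print(x.round(1),np.round(r,1), atz(*T(*b),141).round(1))
c=np.mean([atz(*T(*b),141) for b in [(629,107),(539,122),(556,229),(645,214)]],0); print("btn",c.round(1))
p=[atz(*T(*q),z) for q,z in [((265,125),173),((335,512),173)]]; d=p[1]-p[0]; print("plate",p[0].round(),p[1].round(),np.linalg.norm(d),np.degrees(np.arctan2(d[1],d[0])))
p=[atz(*T(*q),42) for q in [(100,562),(738,445)]]; d=p[1]-p[0]; print("base end",p[0].round(),p[1].round(),np.linalg.norm(d),np.degrees(np.arctan2(d[1],d[0])))
p=[atz(*T(*q),42+20) for q in [(410,135),(465,465)]]; d=p[1]-p[0]; print("rod",np.degrees(np.arctan2(d[1],d[0])))
g=[atz(*T(*q),131) for q in [(545,262),(678,240)]]; e=[atz(*T(*q),z) for q in [(587,412),(697,395)] for z in (80,110)]
print("grip near",np.round(g),"stop",np.round(e))
print("jar",atz(t,325,196,92).round(),"glass",atz(t,345,271,100).round())
print(R.from_quat(bot.get_state()["tcp_rot"]).as_matrix().round(3))
E
```

```text
[649.3 -83.8 137.7] [1.7 1.7] [648.5 -85.6 141. ]
[643.5 -50.9 139.8] [0.2 0.2] [643.4 -50.8 141. ]
[602.3 -56.4 135.1] [0.1 0.1] [601.7 -56.7 141. ]
[607.4 -90.  137.4] [0.9 0.9] [606.9 -91.1 141. ]
btn [625.1 -71.1 141. ]
plate [640.  50. 173.] [494.  25. 173.] 148.0092328651369 -170.34604721754854
base end [476. 143.  42.] [ 520. -124.   42.] 270.78823831641665 -80.71651776701307
rod -171.30890999563852
grip near [[ 590.  -52.  131.]
 [ 598. -103.  131.]] stop [[ 533.  -64.   80.]
 [ 532.  -66.  110.]
 [ 539. -109.   80.]
 [ 538. -109.  110.]]
jar [ 665. -163.   92.] glass [ 513. -199.  100.]
[[ 0.954  0.299 -0.   ]
 [ 0.299 -0.954  0.002]
 [ 0.    -0.002 -1.   ]]
```

Remaining travel is about 60 mm along (-0.988, -0.156). The button sits at about (625,-71,~139). I'm shutting the fingers and moving above it.

```bash
python3 -m handwheel '[[0,[287,-160,0],0],[0,[287,-160,0],0],[0,[287,-160,0],0],[0,[287,-160,0],0],[0,[287,-160,0],0],[0,[287,-160,0],0],[0,[287,-160,0],0],[0,[287,-160,0],0],[0,[287,-160,0],0],[0,[287,-160,0],0]]'; python3 -m handwheel '[[0,[288,-161,20],-0.14],[0,[288,-161,20],-0.14],[0,[288,-161,20],-0.14],[0,[288,-161,20],-0.14],[0,[288,-161,20],-0.14],[0,[288,-161,20],-0.14],[0,[288,-161,20],-0.14],[0,[288,-161,20],-0.14],[0,[288,-161,20],-0.14],[0,[288,-161,20],-0.14],[0,[288,-161,20],-0.14],[0,[288,-161,20],-0.14]]'; python3 - <<'E'
from h import *
c=cam("wrist"); save(c,"pics/w1.png"); t=cam("top"); save(t,"pics/t1.png")
print(R.from_quat(bot.get_state()["tcp_rot"]).as_matrix().round(3))
E
```

```text
time_s: 0.98
tool_pos: [398.9, -308.4, 231.0]
tcp_rot: [0.988, 0.154, -0.0, -0.0]
wrist_force: [0.2, -0.2, -0.0]
opening: -0.0
grasp_force: 0.0
time_s: 1.98
tool_pos: [623.8, -72.4, 211.2]
tcp_rot: [0.976, 0.219, -0.0, 0.0]
wrist_force: [0.2, -0.3, -1.3]
opening: 0.0
grasp_force: 0.0
[[ 0.904  0.427 -0.   ]
 [ 0.427 -0.904 -0.   ]
 [-0.     0.    -1.   ]]
```

View pics/w1.png

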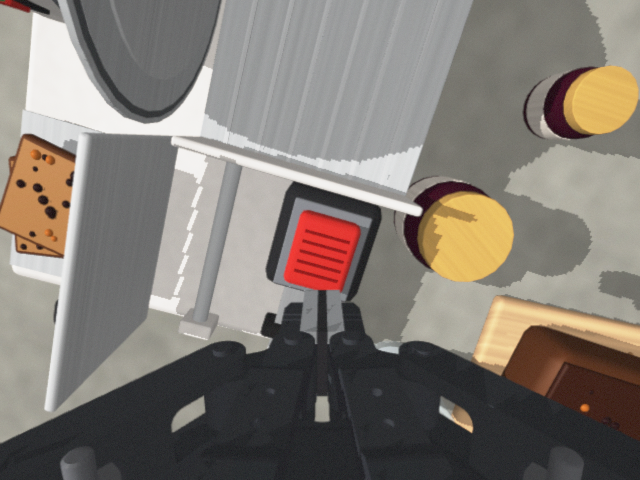

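The wrist view shows the red button with its wall-side corners at about (302,210) and (361,226), the fingertips at (322,295), and the jar lid at (466,236), clear to the right. The turn went the wrong way, so I'll reverse it.

```bash
python3 - <<'E'
from h import *
w=load("pics/w1.png"); t=load("pics/top0.png"); s=load("pics/scene0.png")
T=lambda u,v:(t,160+u/5,180+v/5); S=lambda u,v:(s,310+u/6,220+v/6)
for a,b,q in [((302,210),(539,122),(322,207)),((361,226),(629,107),(243,236))]:
    x,r=tri([(w,*a),T(*b)]); print(x.round(1),np.round(r,1)); x,r=tri([(w,*a),T(*b),S(*q)]); print(x.round(1),np.round(r,1)); print(atz(w,*a,141).round(1))
E
```

```text
[644.3 -50.  133.7] [0.2 0.2]
[644.2 -50.5 139.7] [1.4 0.6 0.9]
[645.6 -49.6 141. ]
[649.9 -85.  130.5] [0.2 0.2]
[649.9 -83.7 137.8] [1.  2.  1.6]
[651.4 -82.9 141. ]
```

```bash
python3 -m handwheel '[[0,[3,-1,10],0.1],[0,[3,-1,25],0.2],[0,[3,-1,45],0.28],[0,[3,-1,61],0.28],[0,[3,-1,61],0.28],[0,[3,-1,61],0.28]]'; python3 -m handwheel '[[0,[0,0,4],0],[0,[0,0,8],0],[0,[0,0,11],0],[0,[0,0,14],0],[0,[0,0,14],0]]'
```

```text
time_s: 2.58
tool_pos: [625.7, -69.0, 149.6]
tcp_rot: [0.997, 0.081, -0.001, -0.0]
wrist_force: [0.0, 0.6, 0.4]
opening: 0.2
grasp_force: 0.0
time_s: 3.0
tool_pos: [627.8, -68.6, 137.4]
tcp_rot: [0.997, 0.082, 0.001, 0.001]
wrist_force: [-0.1, -1.0, 4.8]
opening: -0.2
grasp_force: 2.6
```

```bash
python3 -m handwheel '[[0,[0,0,1],0],[0,[0,0,2],0],[0,[0,0,3],0],[0,[0,0,4],0],[0,[0,0,4],0],[0,[0,0,4],0]]'; python3 -m handwheel '[[0,[0,0,1],0],[0,[0,0,2],0],[0,[0,0,2],0],[0,[0,0,2],0]]'
```

```text
time_s: 3.5
tool_pos: [628.1, -68.6, 134.1]
tcp_rot: [0.997, 0.082, 0.001, 0.001]
wrist_force: [0.2, -0.8, 5.5]
opening: -0.0
grasp_force: 2.9
time_s: 3.83
tool_pos: [629.5, -68.4, 134.0]
tcp_rot: [0.997, 0.082, 0.003, 0.001]
wrist_force: [-0.7, 0.9, 11.0]
opening: -0.2
grasp_force: 5.5
```

Button fully down at z=134. Adding a little load and sliding.

```bash
python3 -m handwheel '[[0,[0,0,1.5],0],[0,[0,0,1.5],0],[0,[-1,0,1.5],0],[0,[-3,0,1.5],0],[0,[-5,0,1.5],0],[0,[-8,0,1.5],0],[0,[-11,0,1.5],0],[0,[-14,0,1.5],0],[0,[-17,0,1.5],0],[0,[-20,0,1.5],0],[0,[-20,0,1.5],0]]'; python3 - <<'E'
from h import *
c=cam("wrist"); save(c,"pics/w2.png"); t=cam("top"); save(t,"pics/t2.png")
E
```

```text
time_s: 4.75
tool_pos: [610.7, -71.5, 134.0]
tcp_rot: [0.997, 0.082, 0.005, 0.001]
wrist_force: [-0.3, 2.0, 13.9]
opening: -0.1
grasp_force: 7.6
```

View pics/w2.png

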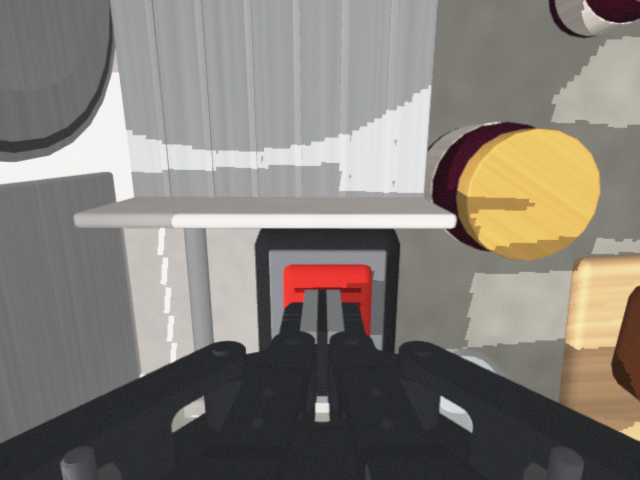

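The wrist view shows the fingertips still well on the button (button wall-side edge at row 265, tips at 290–300) and the back wall at row 220. I'll check that the carriage came along.

```bash
python3 - <<'E'
from h import *
w=load("pics/w2.png"); w1=load("pics/w1.png")
print(atz(w,328,266,134).round(1), "was 648,-67"); print("wall",atz(w,455,220,129).round(1),"was",atz(w1,420,211,129).round(1))
E
```

```text
[630.6 -69.9 134. ] was 648,-67
wall [ 655.2 -115.3  129. ] was [ 672.  -112.1  129. ]
```

The carriage followed by about 18 mm. Continuing.

```bash
python3 -m handwheel '[[0,[-3,0,0],0],[0,[-6,0,0],0],[0,[-9,0,0],0],[0,[-12,0,0],0],[0,[-15,0,0],0],[0,[-18,0,0],0],[0,[-21,0,0],0],[0,[-24,0,0],0],[0,[-27,0,0],0],[0,[-30,0,0],0],[0,[-30,0,0],0]]'; python3 -m handwheel '[[0,[-2,0,0],0],[0,[-4,0,0],0],[0,[-6,0,0],0],[0,[-8,0,0],0],[0,[-8,0,0],0]]'; python3 -m handwheel '[[0,[-1,0,0],0],[0,[-2,0,0],0],[0,[-3,0,0],0],[0,[-4,0,0],0],[0,[-4,0,0],0]]'
```

```text
time_s: 5.77
tool_pos: [581.2, -76.3, 133.9]
tcp_rot: [0.997, 0.082, 0.005, 0.001]
wrist_force: [-0.8, 2.6, 15.6]
opening: 0.1
grasp_force: 8.1
time_s: 6.18
tool_pos: [573.7, -77.5, 134.0]
tcp_rot: [0.997, 0.082, 0.005, 0.001]
wrist_force: [-1.2, 2.9, 16.8]
opening: -0.2
grasp_force: 8.0
time_s: 6.6
tool_pos: [570.0, -78.1, 134.0]
tcp_rot: [0.997, 0.082, 0.005, 0.001]
wrist_force: [-0.2, 2.7, 16.5]
opening: 0.2
grasp_force: 7.9
```

```bash
python3 -m handwheel '[[0,[-1,0,0],0],[0,[-2,0,0],0],[0,[-3,0,0],0],[0,[-3,0,0],0]]'; python3 -m handwheel '[[0,[-1,0,0],0],[0,[-2,0,0],0],[0,[-3,0,0],0],[0,[-3,0,0],0]]';  python3 - <<'E'
from h import *
c=cam("wrist"); save(c,"pics/w3.png"); t=cam("scene"); save(t,"pics/s3.png")
a=c["pixels"][180:400,60:460]; b=cv2.resize(t["pixels"][205:305,290:430],(800,571),interpolation=2)
cv2.imwrite("pics/c3.png",b)
E
```

```text
time_s: 6.93
tool_pos: [567.0, -78.6, 133.9]
tcp_rot: [0.997, 0.082, 0.005, 0.001]
wrist_force: [-0.1, 2.8, 16.1]
opening: 0.1
grasp_force: 8.0
time_s: 7.27
tool_pos: [564.0, -79.1, 133.9]
tcp_rot: [0.997, 0.082, 0.005, 0.001]
wrist_force: [0.2, 2.4, 16.1]
opening: 0.0
grasp_force: 8.0
```

View pics/w3.png

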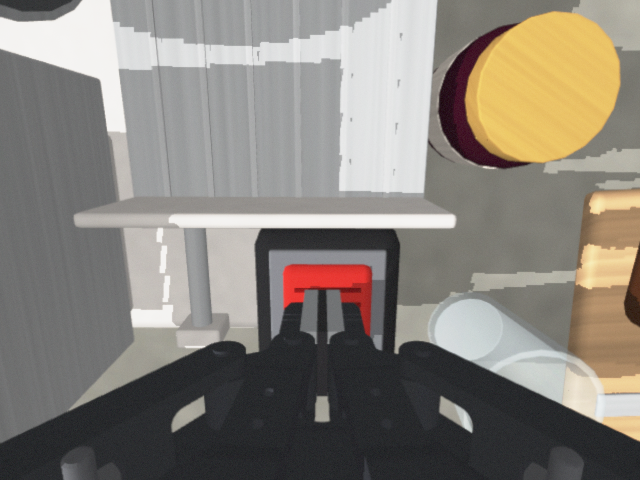

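The fingers and button have not slipped (wall edge still at row 220, tips at row 290) and the stop is not reached yet. Continuing in small steps.

```bash
python3 -m handwheel '[[0,[-1,0,0],0],[0,[-2,0,0],0],[0,[-3,0,0],0],[0,[-4,0,0],0],[0,[-4,0,0],0]]'; python3 -m handwheel '[[0,[-1,0,0],0],[0,[-2,0,0],0],[0,[-3,0,0],0],[0,[-4,0,0],0],[0,[-4,0,0],0]]'
```

```text
time_s: 7.78
tool_pos: [560.1, -79.7, 133.9]
tcp_rot: [0.997, 0.082, 0.005, 0.001]
wrist_force: [0.6, 2.6, 16.9]
opening: 0.1
grasp_force: 8.1
time_s: 8.2
tool_pos: [556.2, -80.4, 133.9]
tcp_rot: [0.997, 0.082, 0.005, 0.001]
wrist_force: [-0.1, 3.4, 17.2]
opening: -0.1
grasp_force: 8.2
```

```bash
cat > chk.py <<'E'
from h import *
f=[load("pics/w3.png"),cv2.imread("pics/w3.png")]; c=cam("wrist")
for im in (f[1],c["pixels"]):
    g=im[:,420:435].mean(1).mean(1); r=im[240:300,290:300].astype(int).mean(1); print("wall",[i for i in range(195,235) if abs(g[i+1]-g[i-1])>25],"red top",240+np.argmax((r[:,2]-r[:,1])>80))
s=cam("scene"); save(s,"pics/s4.png")
E
python3 chk.py; python3 -m handwheel '[[0,[-1,0,0],0],[0,[-2,0,0],0],[0,[-3,0,0],0],[0,[-4,0,0],0],[0,[-4,0,0],0]]'; python3 chk.py
```

```text
wall [213, 214, 215, 227, 228, 229] red top 264
wall [213, 214, 215, 227, 228, 229] red top 264
time_s: 8.72
tool_pos: [552.2, -81.0, 133.9]
tcp_rot: [0.997, 0.082, 0.005, 0.001]
wrist_force: [0.7, 2.9, 17.1]
opening: 0.2
grasp_force: 8.2
wall [213, 214, 215, 227, 228, 229] red top 264
wall [213, 214, 215, 227, 228, 229] red top 264
```

```bash
python3 - <<'E'
from h import *
a=cv2.imread("pics/s4.png")[205:305,290:423]; cv2.imwrite("pics/d4.png",cv2.resize(a,(798,600),interpolation=2))
E
```

```text
(no output)
```

View pics/d4.png

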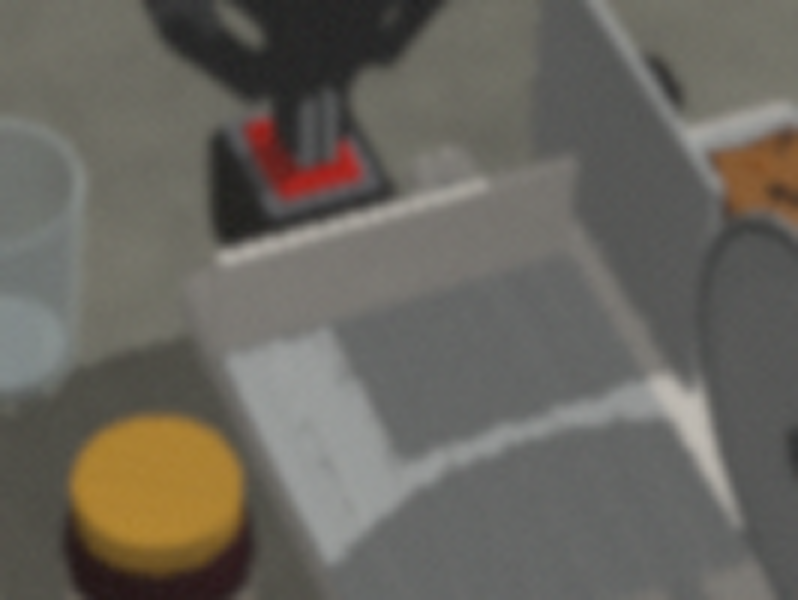

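The scene crop shows the grip now overhanging the stop. The tips are still on the red button at crop (315,150), and the wall is at (400,220). Contact is lower down, so I keep pushing until it comes.

```bash
for i in 1; do python3 -m handwheel '[[0,[-1,0,0],0],[0,[-2,0,0],0],[0,[-3,0,0],0],[0,[-4,0,0],0],[0,[-4,0,0],0]]'; done; python3 chk.py;  python3 -m handwheel '[[0,[-1,0,0],0],[0,[-2,0,0],0],[0,[-3,0,0],0],[0,[-4,0,0],0],[0,[-4,0,0],0]]'; python3 chk.py
```

```text
time_s: 9.23
tool_pos: [548.3, -81.6, 133.9]
tcp_rot: [0.997, 0.082, 0.005, 0.001]
wrist_force: [-0.2, 3.4, 16.1]
opening: -0.0
grasp_force: 8.3
wall [213, 214, 215, 227, 228, 229] red top 264
wall [213, 214, 215, 227, 228, 229] red top 264
time_s: 9.75
tool_pos: [544.4, -82.3, 133.9]
tcp_rot: [0.997, 0.082, 0.005, 0.001]
wrist_force: [0.3, 3.6, 17.2]
opening: -0.1
grasp_force: 8.4
wall [213, 214, 215, 227, 228, 229] red top 264
wall [213, 214, 215, 227, 228, 229] red top 264
```

```bash
python3 -m handwheel '[[0,[-1,0,0],0],[0,[-2,0,0],0],[0,[-3,0,0],0],[0,[-4,0,0],0],[0,[-5,0,0],0],[0,[-6,0,0],0],[0,[-6,0,0],0]]'; python3 chk.py;  python3 -m handwheel '[[0,[-1,0,0],0],[0,[-2,0,0],0],[0,[-3,0,0],0],[0,[-4,0,0],0],[0,[-5,0,0],0],[0,[-6,0,0],0],[0,[-6,0,0],0]]'; python3 chk.py
```

```text
time_s: 10.43
tool_pos: [538.5, -83.3, 133.9]
tcp_rot: [0.997, 0.082, 0.005, 0.001]
wrist_force: [-0.1, 2.9, 17.8]
opening: 0.1
grasp_force: 8.5
wall [213, 214, 215, 227, 228, 229] red top 264
wall [213, 214, 215, 227, 228, 229] red top 264
time_s: 11.12
tool_pos: [532.6, -84.2, 133.9]
tcp_rot: [0.997, 0.082, 0.005, 0.001]
wrist_force: [-0.8, 4.3, 17.3]
opening: -0.0
grasp_force: 8.6
wall [213, 214, 215, 227, 228, 229] red top 264
wall [213, 214, 215, 227, 228, 229] red top 264
```

```bash
python3 -m handwheel '[[0,[-1,0,0],0],[0,[-2,0,0],0],[0,[-3,0,0],0],[0,[-4,0,0],0],[0,[-5,0,0],0],[0,[-6,0,0],0],[0,[-6,0,0],0]]'; python3 chk.py;  python3 -m handwheel '[[0,[-1,0,0],0],[0,[-2,0,0],0],[0,[-3,0,0],0],[0,[-4,0,0],0],[0,[-5,0,0],0],[0,[-6,0,0],0],[0,[-6,0,0],0]]'; python3 chk.py
```

```text
time_s: 11.8
tool_pos: [526.7, -85.2, 133.9]
tcp_rot: [0.997, 0.082, 0.005, 0.001]
wrist_force: [-0.2, 3.8, 17.1]
opening: 0.1
grasp_force: 8.7
wall [213, 214, 215, 227, 228, 229] red top 264
wall [213, 214, 215, 227, 228, 229] red top 264
time_s: 12.48
tool_pos: [520.8, -86.1, 133.9]
tcp_rot: [0.997, 0.082, 0.005, 0.001]
wrist_force: [-0.1, 3.4, 18.0]
opening: 0.0
grasp_force: 8.9
wall [213, 214, 215, 227, 228, 229] red top 264
wall [213, 214, 215, 227, 228, 229] red top 265
```

```bash
python3 -m handwheel '[[0,[-1,0,0],0],[0,[-2,0,0],0],[0,[-3,0,0],0],[0,[-4,0,0],0],[0,[-4,0,0],0]]'; python3 chk.py;  python3 -m handwheel '[[0,[-1,0,0],0],[0,[-2,0,0],0],[0,[-3,0,0],0],[0,[-4,0,0],0],[0,[-4,0,0],0]]'; python3 chk.py
```

```text
time_s: 13.0
tool_pos: [516.8, -86.8, 133.9]
tcp_rot: [0.997, 0.082, 0.005, 0.001]
wrist_force: [-0.6, 4.3, 17.8]
opening: 0.2
grasp_force: 9.0
wall [213, 214, 215, 227, 228, 229] red top 264
wall [213, 214, 215, 227, 228, 229] red top 265
time_s: 13.52
tool_pos: [512.9, -87.4, 133.9]
tcp_rot: [0.997, 0.082, 0.005, 0.001]
wrist_force: [0.2, 4.0, 18.4]
opening: 0.4
grasp_force: 9.0
wall [213, 214, 215, 227, 228, 229] red top 264
wall [213, 214, 215, 227, 228, 229] red top 265
```

```bash
python3 -m handwheel '[[0,[-1,0,0],0],[0,[-2,0,0],0],[0,[-3,0,0],0],[0,[-4,0,0],0],[0,[-5,0,0],0],[0,[-6,0,0],0],[0,[-6,0,0],0]]'; python3 chk.py;  python3 -m handwheel '[[0,[-1,0,0],0],[0,[-2,0,0],0],[0,[-3,0,0],0],[0,[-4,0,0],0],[0,[-5,0,0],0],[0,[-6,0,0],0],[0,[-6,0,0],0]]'; python3 chk.py
```

```text
time_s: 14.2
tool_pos: [507.0, -88.4, 133.9]
tcp_rot: [0.997, 0.082, 0.005, 0.0]
wrist_force: [-0.1, 5.2, 18.6]
opening: 0.3
grasp_force: 9.2
wall [213, 214, 215, 227, 228, 229] red top 264
wall [213, 214, 215, 227, 228, 229] red top 265
time_s: 14.88
tool_pos: [501.1, -89.4, 133.9]
tcp_rot: [0.997, 0.082, 0.005, 0.0]
wrist_force: [-1.4, 4.9, 18.2]
opening: 0.2
grasp_force: 9.3
wall [213, 214, 215, 227, 228, 229] red top 264
wall [213, 214, 215, 227, 228, 229] red top 265
```

```bash
python3 -m handwheel '[[0,[-1,-0.2,0],0],[0,[-2,-0.4,0],0],[0,[-3,-0.6,0],0],[0,[-4,-0.6,0],0],[0,[-4,-0.6,0],0]]'; python3 chk.py;  python3 -m handwheel '[[0,[-1,0,0],0],[0,[-2,0,0],0],[0,[-3,0,0],0],[0,[-4,0,0],0],[0,[-4,0,0],0]]'; python3 chk.py
```

```text
time_s: 15.4
tool_pos: [497.2, -90.0, 133.9]
tcp_rot: [0.997, 0.082, 0.005, 0.001]
wrist_force: [-0.4, 2.7, 17.9]
opening: -0.1
grasp_force: 9.1
wall [213, 214, 215, 227, 228, 229] red top 264
wall [213, 214, 215, 227, 228, 229] red top 265
time_s: 15.92
tool_pos: [493.3, -90.6, 133.9]
tcp_rot: [0.997, 0.082, 0.005, 0.001]
wrist_force: [0.2, 3.5, 18.0]
opening: 0.5
grasp_force: 9.2
wall [213, 214, 215, 227, 228, 229] red top 264
wall [213, 214, 215, 227, 228, 229] red top 265
```

```bash
python3 -m handwheel '[[0,[-1,0,0],0],[0,[-2,0,0],0],[0,[-3,0,0],0],[0,[-4,0,0],0],[0,[-4,0,0],0]]'; python3 chk.py;  python3 -m handwheel '[[0,[-1,0,0],0],[0,[-2,0,0],0],[0,[-3,0,0],0],[0,[-4,0,0],0],[0,[-4,0,0],0]]'; python3 chk.py
```

```text
time_s: 16.43
tool_pos: [489.3, -91.2, 133.9]
tcp_rot: [0.997, 0.082, 0.005, 0.001]
wrist_force: [0.8, 3.8, 18.7]
opening: 0.0
grasp_force: 9.3
wall [213, 214, 215, 227, 228, 229] red top 264
wall [213, 214, 215, 227, 228, 229] red top 265
time_s: 16.95
tool_pos: [485.4, -91.9, 133.9]
tcp_rot: [0.997, 0.082, 0.005, 0.001]
wrist_force: [0.6, 4.3, 18.1]
opening: 0.1
grasp_force: 9.3
wall [213, 214, 215, 227, 228, 229] red top 264
wall [213, 214, 215, 227, 228, 229] red top 265
```

```bash
python3 -m handwheel '[[0,[-1,0,0],0],[0,[-2,0,0],0],[0,[-3,0,0],0],[0,[-4,0,0],0],[0,[-4,0,0],0]]'; python3 chk.py;  python3 -m handwheel '[[0,[-1,0,0],0],[0,[-2,0,0],0],[0,[-3,0,0],0],[0,[-4,0,0],0],[0,[-4,0,0],0]]'; python3 chk.py
```

```text
time_s: 17.47
tool_pos: [482.4, -92.4, 133.9]
tcp_rot: [0.997, 0.082, 0.007, 0.001]
wrist_force: [4.0, 5.1, 15.4]
opening: 0.1
grasp_force: 8.1
wall [213, 214, 215, 227, 228, 229] red top 264
wall [213, 214, 215, 227, 228, 229] red top 264
time_s: 17.98
tool_pos: [480.1, -93.5, 134.0]
tcp_rot: [0.997, 0.082, 0.009, 0.002]
wrist_force: [7.7, 2.8, 12.4]
opening: 0.0
grasp_force: 6.1
wall [213, 214, 215, 227, 228, 229] red top 264
wall [206, 207, 208, 220, 221, 222] red top 258
```

Stop reached: the x force rose to about 8 N with the button fully down, and the tip began to slide. Lifting straight up.

```bash
python3 -m handwheel '[[0,[0,0,-2],0],[0,[0,0,-5],0],[0,[0,0,-8],0],[0,[0,0,-12],0],[0,[0,0,-20],0],[0,[0,0,-40],0],[0,[0,0,-70],0],[0,[0,0,-70],0],[0,[0,0,-70],0]]'; python3 -m handwheel '[[0,[-40,0,-30],0],[0,[-80,0,-30],0],[0,[-80,0,-30],0],[0,[-80,0,-30],0],[0,[-80,0,-30],0]]'; python3 - <<'E'
from h import *
c=cam("wrist"); save(c,"pics/w9.png"); s=cam("scene"); save(s,"pics/s9.png")
out=np.hstack([cv2.resize(c["pixels"],(400,300)),cv2.resize(s["pixels"][180:300,270:430],(400,300),interpolation=2)]); cv2.imwrite("pics/e9.png",out)
im=c["pixels"].astype(int); m=((im[...,2]>130)&(im[...,1]<90)&(im[...,0]<90)).astype(np.uint8)
k,l,st,ce=cv2.connectedComponentsWithStats(m); i=1+np.argmax(st[1:,4]); print(st[i],ce[i],atz(c,*ce[i],141).round(1),atz(c,*ce[i],134).round(1))
E
```

```text
time_s: 18.83
tool_pos: [473.3, -93.2, 200.2]
tcp_rot: [0.997, 0.082, 0.001, 0.001]
wrist_force: [0.2, 0.6, -0.6]
opening: 0.0
grasp_force: 0.0
time_s: 19.25
tool_pos: [393.4, -105.8, 227.8]
tcp_rot: [0.997, 0.081, -0.0, -0.001]
wrist_force: [1.4, -0.4, -0.7]
opening: 0.0
grasp_force: 0.0
[ 296   57   65   83 5195] [327.71318576  97.58036574] [481.4 -93.8 141. ] [482.1 -93.8 134. ]
```

View pics/e9.png

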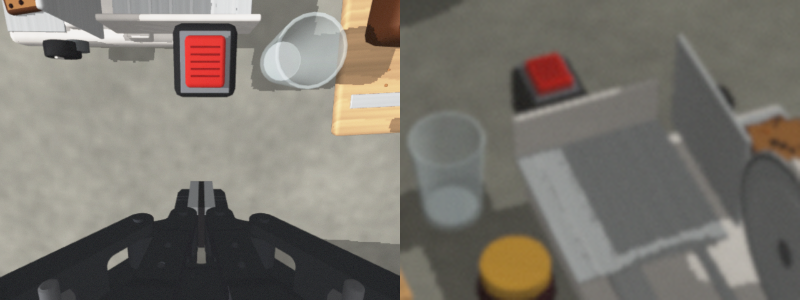

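Both views show the button standing proud again at about (205,62) and (548,72). The carriage is at its end, having moved about 147 mm. The glass, jar, loaf board and knife show no sign of being moved, and the arm is clear. Handing in.

```bash
python3 -c "from bench import bot; print(bot.job_done())"
```

```text
the job is handed in; nothing more can be done
None
```

I held the button down while pushing the carriage about 147 mm back against its end stop, then let it up to lock there and handed the job in at about 19 s; I did not test the lock by pushing on it.

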